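Line up bench supplies by height on the layout board

TASK

Line up the grease tin, the small carton, the ribbon roll and the white screw jar on the grey layout board in order of height, each standing upright and centred on its own yellow mark: the lowest next to the white end block, the tallest next to the red end block. Leave the other things on the bench where they are.

Things in the scene. Friction and masses are not known exactly. Their poses are not given: they have to be found in the camera images.
- grease_tin_mid (a point): flat round grey tin with a yellow lid, 69 mm in diameter and 32 mm high, standing on the bench; the point is its centre, 16 mm above its underside; z is its upright axis. Grip it across its diameter, leaving a few mm on each side.
- small_carton_mid (a point): closed brown cardboard carton, 91 x 60 mm in plan and 55 mm high, standing on the bench; the point is its centre, 27.5 mm above its underside; x runs along the 91 mm side, y along the 60 mm side, z up. Grip it across the 60 mm.
- ribbon_roll_mid (a point): black upright roll with a light brown core end on top, 42 mm in diameter and 76 mm high; the point is its centre, 38 mm above its underside; z is its upright axis
- screw_jar_mid (a point): round white plastic jar with a blue screw lid, 54 mm in diameter and 108 mm high, standing on the bench; the point is its centre, 54 mm above its underside; z is its upright axis. Grip it across its diameter, high enough (about 80 mm above its underside) that the gripper's body clears its lid.
- mark_1: yellow ring with a dot, 40 mm in diameter, flat on the layout board, one of a straight row of four, 96 mm apart (mark_1 to mark_4 in sequence along the row, from the robot's left to its right). The board is a grey plate 428 x 90 mm, 6 mm thick, lying on the bench; the origin is the ring's centre on the board's upper face, 6 mm above the bench; y runs along the row towards mark_1, x across it, z up
- mark_2: yellow ring with a dot, 40 mm in diameter, flat on the layout board, one of a straight row of four, 96 mm apart (mark_1 to mark_4 in sequence along the row, from the robot's left to its right). The board is a grey plate 428 x 90 mm, 6 mm thick, lying on the bench; the origin is the ring's centre on the board's upper face, 6 mm above the bench; y runs along the row towards mark_1, x across it, z up
- mark_3: yellow ring with a dot, 40 mm in diameter, flat on the layout board, one of a straight row of four, 96 mm apart (mark_1 to mark_4 in sequence along the row, from the robot's left to its right). The board is a grey plate 428 x 90 mm, 6 mm thick, lying on the bench; the origin is the ring's centre on the board's upper face, 6 mm above the bench; y runs along the row towards mark_1, x across it, z up
- mark_4: yellow ring with a dot, 40 mm in diameter, flat on the layout board, one of a straight row of four, 96 mm apart (mark_1 to mark_4 in sequence along the row, from the robot's left to its right). The board is a grey plate 428 x 90 mm, 6 mm thick, lying on the bench; the origin is the ring's centre on the board's upper face, 6 mm above the bench; y runs along the row towards mark_1, x across it, z up
- red_block: red end block fixed on the board beyond one end of the row, 62 mm from the nearest mark's centre (at either end: it changes places with the white one); 14 mm along the row, 84 mm across, 22 mm high; origin at the centre of its underside, on the board's upper face. The tallest thing belongs next to it.
- white_block: white end block at the other end of the row, same size and origin. The lowest thing belongs next to it. Beyond the board, parts bins hang over the bench from x = 0.61 on, for y above -0.03, with undersides 0.42 m above the bench: swing the wrist sideways close to the robot, not out there.
Things that resemble listed ones, but are neither listed nor needed, are in the scene too. What is shaped like the part that bears screw_jar_mid but purple is not meant.

How it is judged:
By the outcome, as a careful person would: the job done as asked, in the order asked, and still so for the second after the job is handed in, with the robot touching nothing.
It also fails if it takes over 96 s, if anything falls off the work surface, if the arm or the gripper's body presses on something with over 40 N, if the wrist force passes 120 N, or if a joint passes its speed limit or range.

ROBOT

A 7-joint arm with a two-finger parallel gripper is mounted at the origin on a cart in front of the work surface, level with it; the furniture and walls round the work are solid. World frame = base frame: x ahead of the robot, y to its left, z up, the work surface at z = 0. Lengths are in m, angles in rad, forces in N, time in s.
With the tool pointing down it reaches from about 0.4 to 0.875 m from the base axis. Payload 19.3 kg.
Tool frame: the origin (TCP) lies on the centre line of the jaws, within the pads' length; the fingertips stand 11 mm ahead of it and the grasp point (between the pads) lies 8 mm behind it; y points along the fingers, x is the direction in which the jaws open and shut, and the axes are right-handed (so a half turn about y gives the same grasp; the last joint's range is limited). The gripper opens to 85 mm and grips with 20 to 120 N. Pads are 22 mm wide; open, the fingers measure 114 mm over their backs; the gripper's body (76 mm by 85 mm) begins 54 mm behind the grasp point. The pads swing forward as they close: fully open they stand 13 mm farther back than shut.
Start: joints at [1.054, 0.521, -0.036, 1.599, 0.021, 1.021, -0.113], TCP at [0.27, -0.564, 0.242] pointing down, gripper open.
Joint ranges: [-2.91, 2.91], [-0.3, 2.13], [-1.5, 1.42], [0.17, 2.43], [-1.26, 4.41], [0.16, 1.93], [-2.52, 2.52]. Speed limits (rad/s): [1.89, 1.89, 2.39, 2.39, 3.01, 3.01, 3.01].

INTERFACE

Orientations are given as [roll, pitch, yaw] about the fixed x, y, z axes, in that order (R = Rz(yaw) Ry(pitch) Rx(roll)).
In Python, from workcell import monitor, cams, bot gives the robot as it stands.
- The arm moves only by the tool send_rows, never from a script. Its argument "series" is text: rows parted by semicolons, each of 7 numbers parted by spaces: the turn, a rotation vector about the tool's x, y, z in rad, then the shift along the tool's x, y, z in mm, then the opening, from 0 (shut) to 1 (fully open). In form: ax ay az tx ty tz claw; .... A call has 1 to 20 rows; each row is the pose to reach, as a shift and turn from the pose commanded when the call began, along the tool's axes at that moment; what a row does not reach only later rows make up. A row lasts 1/12 s, in which the tool goes at most 41.7 mm and 7.16 degrees, less where a joint would pass 70% of its speed; a pose out of reach is approached as far as the arm can. A call with a gripper value outside its range is refused whole. The fingers move at their own pace and stop on an object; "force" is the grip in N (left out, the last holds). Time passes only in rows, so rows that repeat a pose let the fingers close. It gives the time, the measured TCP pose, the force and the opening at its end, in the units of the state.
- monitor.observe(): the state, without advancing time (a new reading comes with each control period).
- cams.grab_frame(name): name is "scene" or "top"; returns the picture (480x640x3 uint8, red, green, blue); there is no depth.
- cams.get_calibration(name): a dict with "mtx" (3x3 intrinsics, pixels), "origin" and "attitude" of the camera in the world. Camera axes: x right, y down, z forward; pixel columns grow to the right and rows downward; lengths in m; the calibration is good to about 2 mm. A picture is of the moment at which its call begins. get_calibration takes no time and is no camera call.
- bot.job_done(): hands the job in, once; it reports no verdict.
The state is a dict: "clock": time; "qpos": joint angles; "qd": joint speeds; "joint_efforts": joint torques, N m; "position": TCP position; "tool_rot": TCP orientation; "force": force on the tool from outside, world axes, zero at the start; "moment": the same for the moment, N m; "grip_width": finger opening in m.
Only numpy, scipy, OpenCV 4.12 (cv2) and the standard library are available. Lean on these libraries where they do the work, as an engineer would, in place of code of your own. Each camera call takes 0.05 s, during which the arm holds its last target.

## Working session

There is one attempt and no reset: what is moved stays moved. The work goes in short steps, Python scripts to look and compute and a tool call to move; the robot and the scene stay as the last step left them, time stands still between calls to the robot, and variables do not carry over. Pictures are saved under pics/ and viewed, and the job is handed in when it is done.

Besides the shell and the picture viewer there is one more tool, called after ">>>" by a JSON object that holds its "api" and its "payload", one argument or row to a line. send_rows: Moves the arm, as the interface text tells. Its arguments: {"type":"object","properties":{"series":{"type":"string"},"force":{"type":"number"}},"required":["series"]}

```bash
mkdir -p pics; ls
python3 - <<'E'
from workcell import monitor,cams,bot
import cv2,numpy as np
np.set_printoptions(precision=4,suppress=True)
print(monitor.observe())
for n in("scene","top"):
    c=cams.get_calibration(n);print(n,c)
    cv2.imwrite(f"pics/{n}0.png",cams.grab_frame(n)[:,:,::-1])
E
```

```text
pics
{'clock': 0.0, 'qpos': array([ 1.0538,  0.522 , -0.0363,  1.6   ,  0.0212,  1.0211, -0.1128]), 'qd': array([ 0.0006, -0.0008,  0.0021,  0.0026, -0.0009, -0.0006, -0.002 ]), 'joint_efforts': array([ -0.0011, -92.7126,   1.9792, -36.9927,   0.0177,   0.0083,
        -0.    ]), 'position': array([ 0.2699, -0.5634,  0.2417]), 'tool_rot': array([-1.5709,  0.0011, -1.1239]), 'force': array([-0.2539, -0.3521,  0.0396]), 'moment': array([ 0.0068,  0.0099, -0.0406]), 'grip_width': 0.08557101891249991}
scene {'mtx': array([[499.2081,   0.    , 321.6956],
       [  0.    , 499.2081, 246.3771],
       [  0.    ,   0.    ,   1.    ]]), 'origin': array([-0.2003,  0.5512,  0.6235]), 'attitude': array([-2.1272, -0.001 , -2.3069])}
top {'mtx': array([[624.1573,   0.    , 318.9763],
       [  0.    , 624.1573, 238.146 ],
       [  0.    ,   0.    ,   1.    ]]), 'origin': array([ 0.2544, -0.0711,  1.271 ]), 'attitude': array([-2.9547,  0.0088, -1.5884])}
```

View pics/scene0.png

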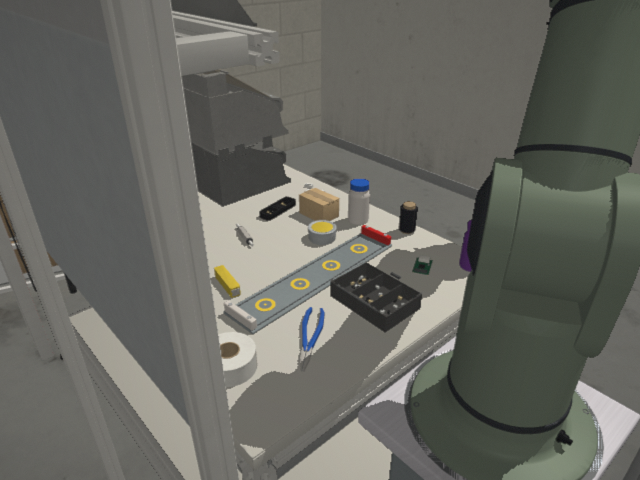

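View pics/top0.png

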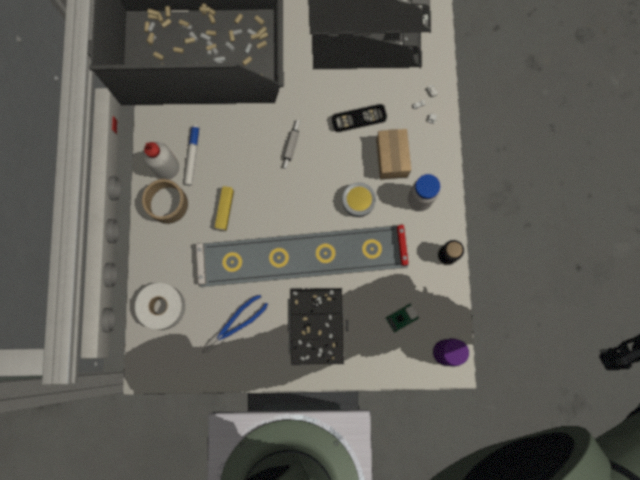

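The top view shows the white block at left (200,263, next to mark_1) and the red one at right (402,245, next to mark_4). The marks are at about (232,262), (279,257), (325,253) and (372,249).

Candidates:
- **Jar:** blue lid at (427,187). The look-alikes are purple (451,352) and a red-capped bottle (155,150).
- **Tin:** (359,199).
- **Carton:** (394,153).
- **Roll:** black at (451,251). The white roll (158,305) and the brown tape ring (163,200) are not meant.

Next I'll look at close crops.

Run:
```python
import cv2
t=cv2.imread("pics/top0.png");s=cv2.imread("pics/scene0.png")
cv2.imwrite("pics/c1.png",cv2.resize(t[115:275,325:475],None,fx=3.75*1,fy=3.75,interpolation=cv2.INTER_CUBIC))
cv2.imwrite("pics/c2.png",cv2.resize(s[170:340,215:425],None,fx=3.5,fy=3.5,interpolation=cv2.INTER_CUBIC))
```

```text
(no output)
```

View pics/c1.png

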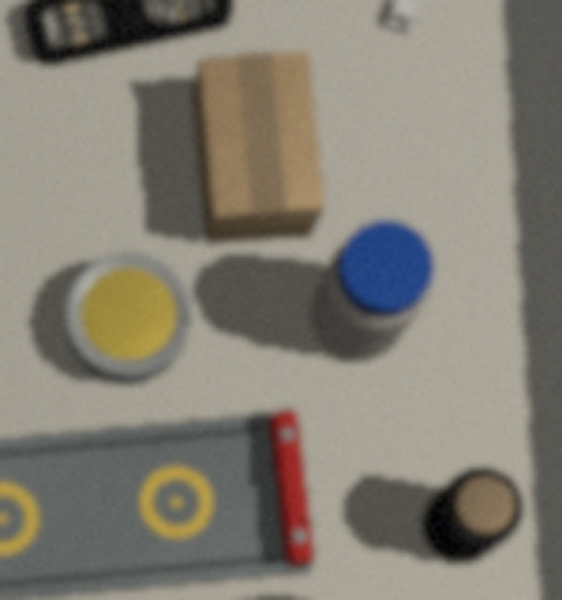

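View pics/c2.png

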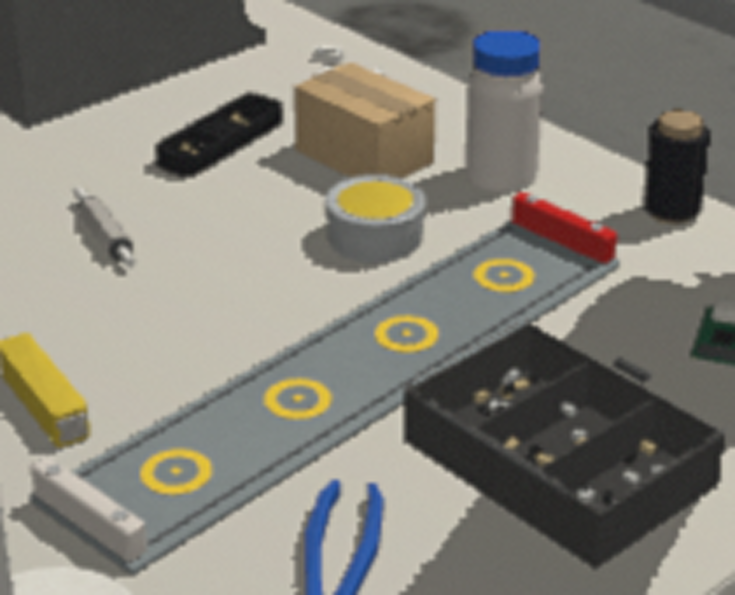

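The crop confirms the jar (white body, blue lid), the roll (black, light brown core), the tin (yellow lid) and the carton. Now I'll measure them.

```bash
cat > h.py <<'E'
import numpy as np,cv2
from scipy.optimize import least_squares
from scipy.spatial.transform import Rotation as R
from workcell import monitor,cams,bot
np.set_printoptions(precision=4,suppress=True)
C={n:cams.get_calibration(n) for n in("scene","top")}
def ray(n,uv):
    c=C[n];d=R.from_euler('xyz',c["attitude"]).as_matrix()@np.linalg.solve(c["mtx"],[uv[0],uv[1],1.]);return np.array(c["origin"]),d
def onz(n,uv,z):
    o,d=ray(n,uv);return o+d*(z-o[2])/d[2]
def proj(n,P):
    c=C[n];p=(np.atleast_2d(P)-c["origin"])@R.from_euler('xyz',c["attitude"]).as_matrix();q=p@np.array(c["mtx"]).T;return q[:,:2]/q[:,2:]
A=np.linspace(0,2*np.pi,60)
def hullcent(n,xy,r,zs):
    P=np.concatenate([np.c_[xy[0]+r*np.cos(A),xy[1]+r*np.sin(A),0*A+z] for z in zs])
    h=cv2.convexHull(proj(n,P).astype(np.float32)*1);m=cv2.moments(h);return np.array([m['m10']/m['m00'],m['m01']/m['m00']]),m['m00']
def solve(n,uv,r,zs):
    x0=onz(n,uv,zs[0])[:2]
    return least_squares(lambda x:hullcent(n,x,r,zs)[0]-uv,x0,x_scale=.01,diff_step=1e-3).x
def blob(im,lo,hi,win,minA=15):
    x0,y0,x1,y1=win;hsv=cv2.cvtColor(im[y0:y1,x0:x1],cv2.COLOR_RGB2HSV)
    m=cv2.inRange(hsv,np.array(lo),np.array(hi));k,l,s,c=cv2.connectedComponentsWithStats(m)
    i=1+np.argmax(s[1:,4]); cn,_=cv2.findContours((l==i).astype(np.uint8),cv2.RETR_EXTERNAL,cv2.CHAIN_APPROX_NONE)
    f=np.zeros(m.shape,np.uint8);cv2.drawContours(f,cn,-1,1,-1);M=cv2.moments(f,True)
    return np.array([M['m10']/M['m00']+x0,M['m01']/M['m00']+y0]),M['m00']
YEL=((18,120,80),(35,255,255));BLU=((105,130,40),(125,255,255))
E
python3 - <<'E'
from h import *
T=cv2.imread("pics/top0.png")[:,:,::-1].copy();S=cv2.imread("pics/scene0.png")[:,:,::-1].copy()
tw=[(212,242,252,282),(259,238,299,277),(305,233,345,273),(352,229,392,269)]
sw=[(248,290,285,316),(285,272,315,295),(317,255,345,276),(345,239,375,258)]
res={}
for n,im,w in(("top",T,tw),("scene",S,sw)):
    M=[]
    for k in w:
        uv,a=blob(im,*YEL,k);M.append(solve(n,uv,.02,[.006]));print(n,uv,a,hullcent(n,M[-1],.02,[.006])[1],M[-1])
    print(" spacing",[np.linalg.norm(M[i+1]-M[i]) for i in range(3)])
for n,im,k in(("top",T,(338,178,380,222)),("scene",S,(300,215,345,240))):
    uv,a=blob(im,*YEL,k);x=solve(n,uv,.028,[.032]);print("tin",n,uv,a,hullcent(n,x,.028,[.032])[1],x)
for n,im,k in(("top",T,(405,165,450,215)),("scene",S,(345,172,375,200))):
    uv,a=blob(im,*BLU,k);x=solve(n,uv,.026,[.108,.092]);print("jar",n,uv,a,hullcent(n,x,.026,[.108,.092])[1],x)
CORE=((8,40,90),(25,200,255))
for n,im,k in(("top",T,(438,235,468,268)),("scene",S,(398,198,418,212))):
    uv,a=blob(im,*CORE,k);x=solve(n,uv,.015,[.076]);print("roll",n,uv,a,hullcent(n,x,.015,[.076])[1],x)
# scale crop c1: pixel= 325+x/3.75,115+y/3.75
cc=[(200,60),(308,54),(321,205),(207,222)]
P=[onz("top",(325+x/3.75-.4,115+y/3.75-.4),.055)[:2] for x,y in cc];print("carton",np.array(P),np.mean(P,0),[np.linalg.norm(P[i]-P[i-1]) for i in range(4)])
E
```

```text
top [231.8285 261.562 ] 274.0 294.74190950521734 [0.4484 0.1154]
top [278.4872 257.1832] 273.0 294.16772369481623 [0.4557 0.0196]
top [325.0797 252.8406] 276.0 293.6033165536355 [ 0.4629 -0.0761]
top [371.5846 248.3971] 272.0 293.0113413212821 [ 0.4703 -0.1719]
 spacing [np.float64(0.09605311367963802), np.float64(0.09603565131906902), np.float64(0.09600254818562112)]
scene [264.801  304.2537] 201.0 201.67287354171276 [0.4503 0.1124]
scene [299.7719 283.4737] 171.0 169.3889440675266 [0.4571 0.0166]
scene [330.8356 264.8904] 146.0 143.60971099184826 [ 0.4643 -0.0791]
scene [358.562  248.0909] 121.0 122.68233560607769 [ 0.4721 -0.1747]
 spacing [np.float64(0.09610143631903045), np.float64(0.09592427014870447), np.float64(0.09599564854416359)]
tin top [358.9322 198.4019] 428.0 571.6453089888673 [ 0.5701 -0.1474]
tin scene [321.8363 226.5731] 171.0 211.55359571170993 [ 0.5709 -0.1488]
jar top [427.064  186.1445] 422.0 617.1313149689231 [ 0.5744 -0.2757]
jar scene [359.5276 184.4724] 199.0 269.5531299340073 [ 0.5761 -0.2796]
roll top [454.6    248.9842] 190.0 185.4550186949782 [ 0.4542 -0.327 ]
roll scene [409.4557 204.557 ] 79.0 55.912777566118166 [ 0.4515 -0.3244]
carton [[ 0.7063 -0.1891]
 [ 0.7085 -0.2481]
 [ 0.6227 -0.2514]
 [ 0.6145 -0.1896]] [ 0.663  -0.2195] [np.float64(0.09185302775333963), np.float64(0.05908112146993402), np.float64(0.08585859533925472), np.float64(0.062305225113935755)]
```

```bash
cat >> h.py <<'E'
from scipy.optimize import minimize
def fitmask(n,mask,off,pts,x0,ss=8):
    big=cv2.resize(mask,None,fx=ss,fy=ss,interpolation=cv2.INTER_LINEAR)>0.5*mask.max()
    def f(x):
        p=proj(n,pts(x))-off; h=cv2.convexHull(((p+.5)*ss).astype(np.float32)).astype(np.int32)
        r=np.zeros(big.shape,np.uint8);cv2.fillPoly(r,[h],1);r=r>0
        return 1-(r&big).sum()/(r|big).sum()
    b=None
    for s in(.008,.003):
        sim=np.vstack([x0]+[np.array(x0)+s*(3 if i==2 else 1)*np.eye(len(x0))[i]*(1) for i in range(len(x0))])
        q=minimize(f,x0,method='Nelder-Mead',options=dict(initial_simplex=sim,xatol=1e-4,fatol=1e-4));x0=q.x
    return q.x,q.fun
def boxpts(x,l=.091,w=.06,h=.055,z0=0):
    c,s=np.cos(x[2]),np.sin(x[2])
    return np.array([[x[0]+c*a-s*b,x[1]+s*a+c*b,z] for a in(-l/2,l/2) for b in(-w/2,w/2) for z in(z0,z0+h)])
def cyl(r,h,z0=0):
    return lambda x:np.concatenate([np.c_[x[0]+r*np.cos(A),x[1]+r*np.sin(A),0*A+z] for z in(z0,z0+h)])
E
python3 - <<'E'
from h import *
T=cv2.imread("pics/top0.png")[:,:,::-1].copy();S=cv2.imread("pics/scene0.png")[:,:,::-1].copy()
def mk(im,win,fn,nm):
    x0,y0,x1,y1=win;c=im[y0:y1,x0:x1];m=fn(c,cv2.cvtColor(c,cv2.COLOR_RGB2HSV)).astype(np.uint8)
    k,l,s,_=cv2.connectedComponentsWithStats(m);m=(l==1+np.argmax(s[1:,4])).astype(np.uint8)*255
    cn,_=cv2.findContours(m,cv2.RETR_EXTERNAL,cv2.CHAIN_APPROX_NONE);cv2.drawContours(m,cn,-1,255,-1)
    return m,np.array([x0,y0]),cv2.resize(np.hstack([c,np.repeat(m[:,:,None],3,2)]),(300,200))
V=[]
br=lambda c,h:(h[...,1]>72)&(h[...,0]<30)&(h[...,2]>60)
for n,im,w in(("top",T,(368,118,422,185)),("scene",S,(292,183,345,225))):
    m,o,v=mk(im,w,br,n);V.append(v);print("carton",n,fitmask(n,m,o,boxpts,[.663,-.2195,.05]))
dk=lambda c,h:(h[...,2]<62)|((h[...,1]>75)&(h[...,0]<30))
for n,im,w in(("top",T,(432,235,470,268)),("scene",S,(394,195,422,236))):
    m,o,v=mk(im,w,dk,n);V.append(v);print("roll",n,fitmask(n,m,o,cyl(.021,.076),[.453,-.326]))
cv2.imwrite("pics/m.png",np.vstack([np.hstack(V[:2]),np.hstack(V[2:])])[:,:,::-1])
print(T[240:262:4,425:470:5].sum(2)//3)
E
```

```text
carton top (array([ 0.6661, -0.2207,  0.051 ]), np.float64(0.11771975749554797))
carton scene (array([ 0.6699, -0.2247,  0.0523]), np.float64(0.11498210048417845))
roll top (array([ 0.452, -0.32 ]), np.float64(0.24790928419560598))
roll scene (array([ 0.449 , -0.3208]), np.float64(0.20213957955394302))
[[154 162 160 162 158  95  91 155 157]
 [ 81  85 103 134  58  96 107  78 153]
 [ 81  79  80  43  31 103 109 108 149]
 [ 79  82  81   7  21 104 111 109 150]
 [ 81  79  78  13  17  55  91  65 162]
 [ 96  88  82  35   6  16  46 155 161]]
```

View pics/m.png

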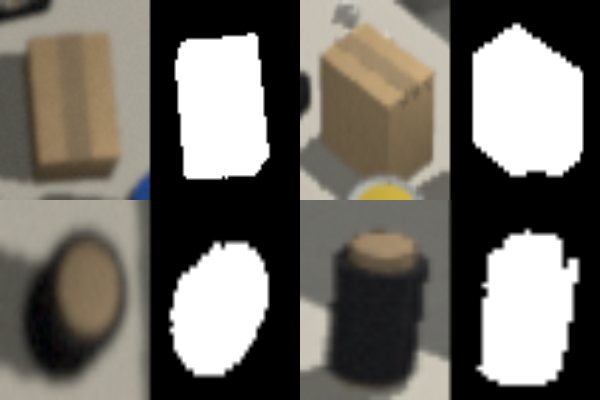

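Run:
```python
from h import *
out=[]
for n,f,w in(("top","top0",(425,230,475,275)),("scene","scene0",(385,190,435,235))):
  im=cv2.imread(f"pics/{f}.png");k=8
  for xy in((.4525,-.3205),(.4535,-.326)):
    c=cv2.resize(im[w[1]:w[3],w[0]:w[2]],None,fx=k,fy=k,interpolation=cv2.INTER_CUBIC)
    for z in(0,.076):
        p=((proj(n,cyl(.021,0,z)(xy)[:60])-w[:2]+.5)*k).astype(np.int32);cv2.polylines(c,[p],True,(0,255,0),1)
    out.append(c)
cv2.imwrite("pics/roll.png",np.vstack([np.hstack(out[:2]),np.hstack(out[2:])])[:600])
cv2.imwrite("pics/roll.png",cv2.resize(np.vstack([np.hstack(out[:2]),np.hstack(out[2:])]),None,fx=.8,fy=.8))
```

```text
(no output)
```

View pics/roll.png

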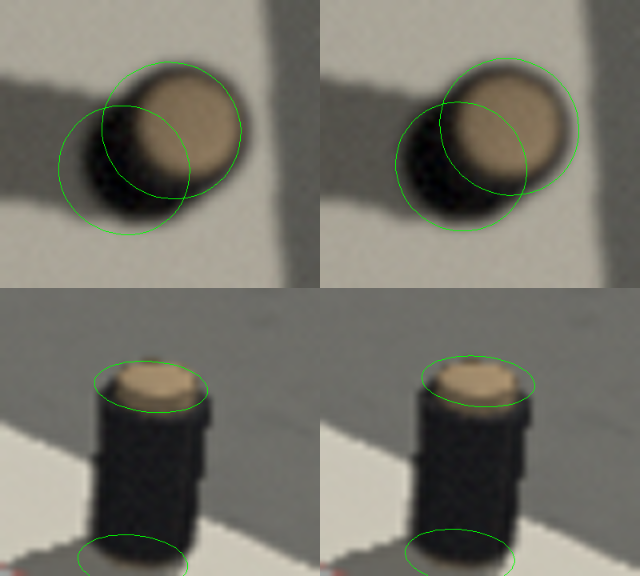

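The overlay supports the roll at about (0.455,-0.328), with the core end at the 76 mm top. The order is tin to mark_1, carton to mark_2, roll to mark_3 and jar to mark_4. I'll start with the roll, after writing a planning helper.

```bash
cat > plan.py <<'E'
from h import *
# marks & objects (mean of the two cameras)
MK={1:(.4494,.1139),2:(.4564,.0181),3:(.4636,-.0776),4:(.4712,-.1733)};BY=.0758
def plan(*wps):
    s=monitor.observe();p=np.array(s["position"]);Rc=R.from_euler('xyz',s["tool_rot"])
    print("t",round(s["clock"],2),"p",p,"rot",np.array(s["tool_rot"]),"F",np.array(s["force"]),"w",round(s["grip_width"],4))
    for x,y,z,yaw in wps:
        Rt=R.from_euler('xyz',[-np.pi/2,0,yaw]);rv=(Rc.inv()*Rt).as_rotvec();d=Rc.inv().apply(np.array([x,y,z])-p)*1000
        print("rot %.3f %.3f %.3f  shift %.1f %.1f %.1f  |d| %.0f mm %.0f deg"%(*rv,*d,np.linalg.norm(d),np.degrees(np.linalg.norm(rv))))
E
python3 - <<'E'
from plan import *
plan((.455,-.328,.2,BY),(.455,-.328,.1,BY),(.455,-.328,.035,BY))
E
```

```text
t 0.1 p [ 0.2699 -0.5634  0.2418] rot [-1.5709  0.001  -1.124 ] F [ 0.1443  0.3137 -0.7903] w 0.0854
rot -0.001 -1.200 -0.001  shift -132.3 41.9 268.6  |d| 302 mm 69 deg
rot -0.001 -1.200 -0.001  shift -132.2 141.9 268.7  |d| 331 mm 69 deg
rot -0.001 -1.200 -0.001  shift -132.1 206.9 268.7  |d| 364 mm 69 deg
```

>>> {"api": "send_rows", "payload": {
  "series": "0 -1.2 0 -132 42 268.6 1;0 -1.2 0 -132 42 268.6 1;0 -1.2 0 -132 42 268.6 1;0 -1.2 0 -132 42 268.6 1;0 -1.2 0 -132 42 268.6 1;0 -1.2 0 -132 42 268.6 1;0 -1.2 0 -132 42 268.6 1;0 -1.2 0 -132 42 268.6 1;0 -1.2 0 -132 42 268.6 1;0 -1.2 0 -132 42 268.6 1;0 -1.2 0 -132 62 268.6 1;0 -1.2 0 -132 82 268.6 1;0 -1.2 0 -132 100 268.6 1",
  "force": 40
}}

```text
clock: 1.18
position: [0.4549, -0.3285, 0.1413]
tool_rot: [-1.571, 0.0, 0.076]
force: [-0.3, -0.3, 0.1]
grip_width: 0.0851
```

Run:
```python
from plan import *
plan((.455,-.328,.1,BY),(.455,-.328,.035,BY))
cv2.imwrite("pics/t1.png",cams.grab_frame("top")[:,:,::-1]);cv2.imwrite("pics/s1.png",cams.grab_frame("scene")[:,:,::-1])
```

```text
t 1.18 p [ 0.4549 -0.3285  0.1413] rot [-1.5706  0.0002  0.0758] F [-0.2985 -0.3173  0.0932] w 0.0851
rot -0.000 0.000 -0.000  shift 0.1 41.3 0.5  |d| 41 mm 0 deg
rot -0.000 0.000 -0.000  shift 0.1 106.3 0.5  |d| 106 mm 0 deg
```

Run:
```python
import cv2,numpy as np
a=cv2.imread("pics/t1.png")[180:330,350:550];b=cv2.imread("pics/s1.png")[120:270,330:530]
cv2.imwrite("pics/v1.png",cv2.resize(np.hstack([a,b]),(800,300),interpolation=cv2.INTER_CUBIC))
```

```text
(no output)
```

View pics/v1.png

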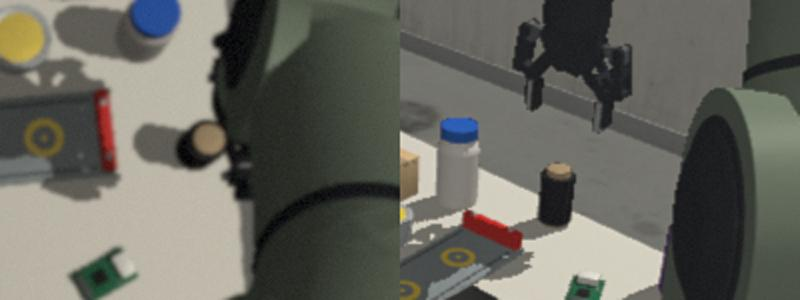

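```bash
python3 - <<'E'
from plan import *
P=monitor.observe()["position"]
for n in C: print(n,proj(n,[P,[.455,-.328,.076],[.455,-.328,0]]))
E
python3 - <<'E'
import cv2,numpy as np
a=cv2.imread("pics/t1.png")[200:320,420:540];b=cv2.imread("pics/s1.png")[120:240,360:480]
cv2.imwrite("pics/v1.png",cv2.resize(np.hstack([a,b]),(800,400),interpolation=cv2.INTER_CUBIC))
E
```

```text
scene [[412.1092 179.3448]
 [409.2661 203.5705]
 [406.4086 230.8698]]
top [[462.1228 243.2078]
 [455.0813 248.5261]
 [447.4968 254.7826]]
```

View pics/v1.png

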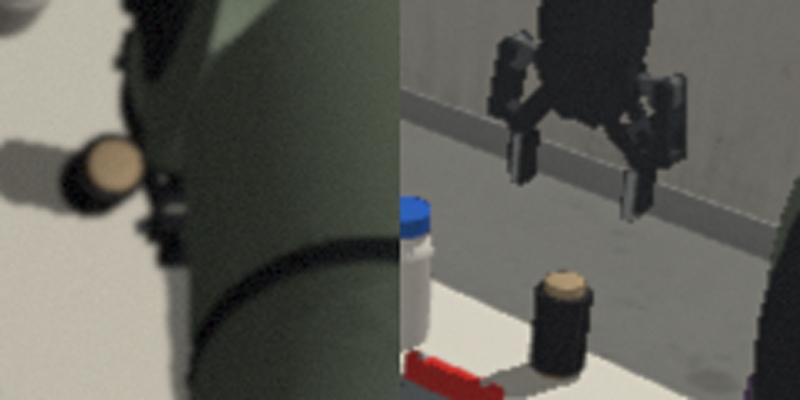

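>>> {"api": "send_rows", "payload": {
  "series": "0 0 0 0 35 0 1;0 0 0 0 65 0 1;0 0 0 0 85 0 1;0 0 0 0 98 0 1;0 0 0 0 106 0 1;0 0 0 0 106 0 0.3;0 0 0 0 106 0 0.3;0 0 0 0 106 0 0.3;0 0 0 0 106 0 0.3;0 0 0 0 106 0 0.3;0 0 0 0 106 0 0.3",
  "force": 40
}}

```text
clock: 2.2
position: [0.4558, -0.329, 0.0377]
tool_rot: [-1.572, -0.001, 0.076]
force: [-0.7, 0.1, 9.3]
grip_width: 0.0409
```

>>> {"api": "send_rows", "payload": {
  "series": "0 0 0 0 -10 0 0.2;0 0 0 0 -30 0 0.2;0 0 0 0 -65 0 0.2;0 0 0 0 -100 0 0.2;0 0 0 0 -100 0 0.2"
}}

```text
clock: 2.62
position: [0.4576, -0.3299, 0.1432]
tool_rot: [-1.576, -0.007, 0.076]
force: [1.8, -0.8, 0.1]
grip_width: 0.0409
```

```bash
python3 - <<'E'
from plan import *
m=MK[3]
plan((*m,.137,BY),(*m,.047,BY))
cv2.imwrite("pics/t2.png",cams.grab_frame("top")[:,:,::-1]);cv2.imwrite("pics/s2.png",cams.grab_frame("scene")[:,:,::-1])
for n in C: print(proj(n,[monitor.observe()["position"]]))
E
python3 - <<'E'
import cv2,numpy as np
a=cv2.imread("pics/t2.png")[180:300,400:520];b=cv2.imread("pics/s2.png")[120:240,360:480]
cv2.imwrite("pics/v1.png",cv2.resize(np.hstack([a,b]),(800,400),interpolation=cv2.INTER_CUBIC))
E
```

```text
t 2.62 p [ 0.4576 -0.3299  0.1432] rot [-1.576  -0.0065  0.0758] F [ 1.7831 -0.7734  0.1348] w 0.0409
rot 0.005 -0.000 0.007  shift 25.1 5.1 251.2  |d| 252 mm 0 deg
rot 0.005 -0.000 0.007  shift 24.5 95.1 251.7  |d| 270 mm 0 deg
[[411.8365 179.4566]]
[[462.6874 242.3504]]
```

View pics/v1.png

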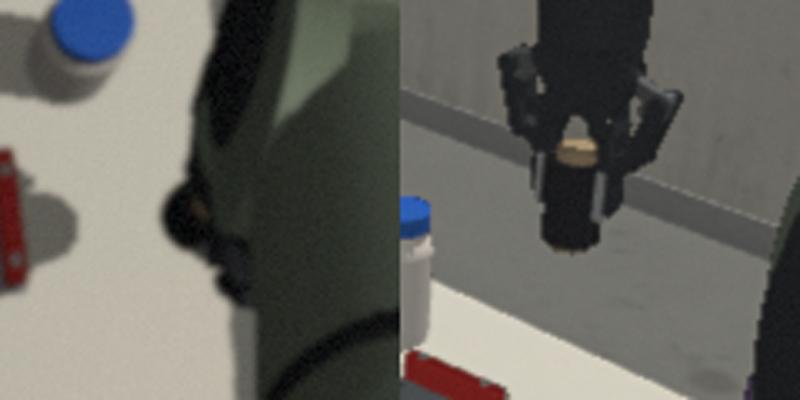

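Run:
```python
from plan import *
m=MK[3]
plan((*m,.137,BY),(*m,.047,BY))
```

```text
t 2.72 p [ 0.4558 -0.3292  0.1386] rot [-1.5731 -0.0025  0.0755] F [-0.2629  0.2499 -1.7209] w 0.0413
rot 0.002 -0.000 0.003  shift 26.8 1.0 250.3  |d| 252 mm 0 deg
rot 0.002 -0.000 0.003  shift 26.6 91.0 250.5  |d| 268 mm 0 deg
```

```bash
cat >> plan.py <<'E'
def pl(cmd,*wps):
    """cmd=(x,y,z,yaw) last commanded"""
    s=monitor.observe();print("t",round(s["clock"],2),"p",np.array(s["position"]),"rot",np.array(s["tool_rot"]),"F",np.array(s["force"]),"w",round(s["grip_width"],4))
    Rc=R.from_euler('xyz',[-np.pi/2,0,cmd[3]])
    for x,y,z,yaw in wps:
        Rt=R.from_euler('xyz',[-np.pi/2,0,yaw]);rv=(Rc.inv()*Rt).as_rotvec();d=Rc.inv().apply(np.array([x,y,z])-cmd[:3])*1000
        print("ry %.3f  shift %.1f %.1f %.1f  |d| %.0f mm %.0f deg"%(rv[1],*d,np.linalg.norm(d),np.degrees(np.linalg.norm(rv))))
E
python3 - <<'E'
from plan import *
m=MK[3]
pl((.4549,-.3286,.1355,BY),(*m,.1355,BY),(*m,.045,BY))
for uv in((290,288),(343,288)): print(onz("top",uv,.04))
E
```

```text
t 2.72 p [ 0.4558 -0.3292  0.1386] rot [-1.5731 -0.0025  0.0755] F [-0.2629  0.2499 -1.7209] w 0.0413
ry 0.000  shift 27.7 0.0 249.6  |d| 251 mm 0 deg
ry 0.000  shift 27.7 90.5 249.6  |d| 267 mm 0 deg
[ 0.3881 -0.0053  0.04  ]
[ 0.3862 -0.1101  0.04  ]
```

>>> {"api": "send_rows", "payload": {
  "series": "0 0 0 2 0 15 0.2;0 0 0 5 0 45 0.2;0 0 0 9 0 82 0.2;0 0 0 13 0 119 0.2;0 0 0 17 0 156 0.2;0 0 0 21 0 193 0.2;0 0 0 24 0 222 0.2;0 0 0 26.5 0 240 0.2;0 0 0 27.7 0 249.6 0.2;0 0 0 27.7 20 249.6 0.2;0 0 0 27.7 45 249.6 0.2;0 0 0 27.7 65 249.6 0.2;0 0 0 27.7 77 249.6 0.2;0 0 0 27.7 84 249.6 0.2;0 0 0 27.7 84 249.6 0.2;0 0 0 27.7 84 249.6 0.2"
}}

```text
clock: 4.05
position: [0.4638, -0.0778, 0.0524]
tool_rot: [-1.571, 0.001, 0.076]
force: [1.1, 0.2, -1.1]
grip_width: 0.0409
```

```bash
python3 - <<'E'
from plan import *
m=MK[3]
pl((*m,.0515,BY),(*m,.045,BY))
cv2.imwrite("pics/t2.png",cams.grab_frame("top")[:,:,::-1]);cv2.imwrite("pics/s2.png",cams.grab_frame("scene")[:,:,::-1])
for n in C: print(proj(n,[(*m,.006),monitor.observe()["position"]]))
E
python3 - <<'E'
import cv2,numpy as np
a=cv2.imread("pics/t2.png")[180:300,260:380];b=cv2.imread("pics/s2.png")[180:300,270:390]
cv2.imwrite("pics/v1.png",cv2.resize(np.hstack([a,b]),(800,400),interpolation=cv2.INTER_CUBIC))
E
```

```text
t 4.05 p [ 0.4638 -0.0778  0.0524] rot [-1.5708  0.0006  0.0757] F [ 1.1261  0.2408 -1.0737] w 0.0409
ry 0.000  shift 0.0 6.5 -0.0  |d| 6 mm 0 deg
[[330.573  265.1981]
 [330.6725 246.9866]]
[[325.7835 252.4677]
 [325.9405 248.2658]]
```

View pics/v1.png

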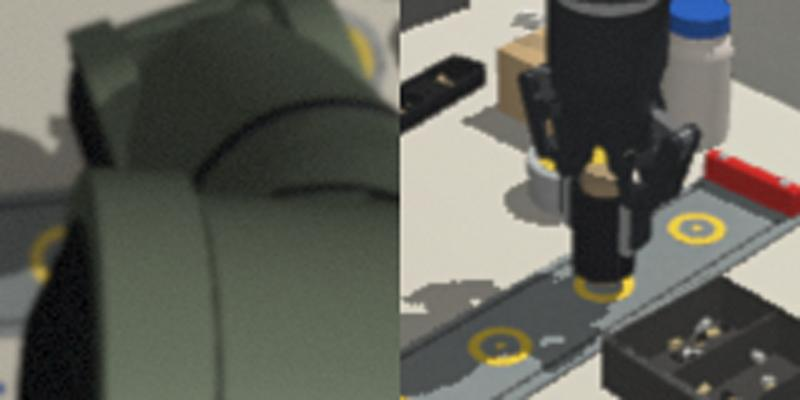

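The roll hangs just above mark_3, with the ring visible around its base at scene px (330,266). I'll lower it and release.

>>> {"api": "send_rows", "payload": {
  "series": "0 0 0 0 3 0 0.2;0 0 0 0 6 0 0.2;0 0 0 0 7.5 0 0.2;0 0 0 0 7.5 0 0.2"
}}

```text
clock: 4.48
position: [0.4638, -0.0776, 0.0446]
tool_rot: [-1.571, 0.0, 0.076]
force: [-1.3, 0.1, -0.8]
grip_width: 0.0411
```

>>> {"api": "send_rows", "payload": {
  "series": "0 0 0 0 0 0 0.52;0 0 0 0 0 0 0.75;0 0 0 0 0 0 0.75;0 0 0 0 0 0 0.75;0 0 0 0 -20 0 0.75;0 0 0 0 -55 0 0.75;0 0 0 0 -95 0 0.75;0 0 0 0 -130 0 0.75;0 0 0 0 -150 0 1"
}}

```text
clock: 5.23
position: [0.4646, -0.0775, 0.1984]
tool_rot: [-1.571, -0.003, 0.076]
force: [1.0, 0.2, 1.2]
grip_width: 0.0746
```

Run:
```python
from plan import *
pl((*MK[3],.194,BY),(.575,-.2777,.21,BY),(.575,-.2777,.072,BY))
```

```text
t 5.23 p [ 0.4646 -0.0775  0.1984] rot [-1.5714 -0.0033  0.076 ] F [1.0455 0.2438 1.1637] w 0.0746
ry 0.000  shift 95.9 -16.0 -208.0  |d| 230 mm 0 deg
ry 0.000  shift 95.9 122.0 -208.0  |d| 259 mm 0 deg
```

>>> {"api": "send_rows", "payload": {
  "series": "0 0 0 8 -8 -18 1;0 0 0 25 -16 -52 1;0 0 0 42 -16 -90 1;0 0 0 58 -16 -127 1;0 0 0 75 -16 -163 1;0 0 0 88 -16 -192 1;0 0 0 96 -16 -208 1;0 0 0 96 10 -208 1;0 0 0 96 45 -208 1;0 0 0 96 60 -208 1;0 0 0 96 60 -208 1"
}}

```text
clock: 6.15
position: [0.5736, -0.2771, 0.1312]
tool_rot: [-1.568, 0.005, 0.076]
force: [-0.3, -0.4, 0.2]
grip_width: 0.0852
```

```bash
python3 - <<'E'
from plan import *
pl((.575,-.2777,.134,BY),(.575,-.2777,.072,BY))
cv2.imwrite("pics/t3.png",cams.grab_frame("top")[:,:,::-1]);cv2.imwrite("pics/s3.png",cams.grab_frame("scene")[:,:,::-1])
E
python3 - <<'E'
import cv2,numpy as np
a=cv2.imread("pics/t3.png")[120:280,290:490];b=cv2.imread("pics/s3.png")[130:290,260:460]
cv2.imwrite("pics/v1.png",cv2.resize(np.hstack([a,b]),(800,320),interpolation=cv2.INTER_CUBIC))
E
```

```text
t 6.15 p [ 0.5736 -0.2771  0.1312] rot [-1.5681  0.0049  0.076 ] F [-0.2904 -0.3661  0.1676] w 0.0852
ry 0.000  shift 0.0 62.0 -0.0  |d| 62 mm 0 deg
```

View pics/v1.png

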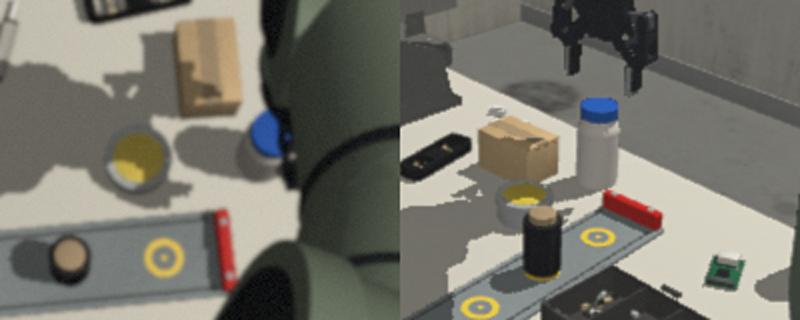

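The roll stands on mark_3 (top view px about (324,249)), and the gripper is centred over the jar. I'll descend and grip.

>>> {"api": "send_rows", "payload": {
  "series": "0 0 0 0 25 0 1;0 0 0 0 45 0 1;0 0 0 0 56 0 1;0 0 0 0 62 0 1;0 0 0 0 62 0 0.45;0 0 0 0 62 0 0.45;0 0 0 0 62 0 0.45;0 0 0 0 62 0 0.45;0 0 0 0 62 0 0.45",
  "force": 50
}}

```text
clock: 7.0
position: [0.5762, -0.278, 0.0745]
tool_rot: [-1.572, -0.002, 0.076]
force: [-1.2, 0.6, 7.4]
grip_width: 0.0517
```

>>> {"api": "send_rows", "payload": {
  "series": "0 0 0 0 -8 0 0.4;0 0 0 0 -25 0 0.4;0 0 0 0 -55 0 0.4;0 0 0 0 -75 0 0.4;0 0 0 0 -80 0 0.4;0 0 0 0 -80 0 0.4;0 0 0 0 -80 0 0.4"
}}

```text
clock: 7.58
position: [0.5752, -0.2777, 0.1528]
tool_rot: [-1.571, 0.0, 0.076]
force: [0.5, -0.4, -1.9]
grip_width: 0.0513
```

```bash
python3 - <<'E'
from plan import *
pl((.575,-.2777,.152,BY),(*MK[4],.152,BY),(*MK[4],.08,BY))
cv2.imwrite("pics/s4.png",cams.grab_frame("scene")[:,:,::-1]);T=cams.grab_frame("top");cv2.imwrite("pics/t4.png",T[:,:,::-1])
for n,im,k in(("top",T,(309,235,342,268)),):
    uv,a=blob(im,(8,40,90),(25,200,255),k);print("roll core",uv,a,solve(n,uv,.015,[.082]))
E
python3 - <<'E'
import cv2,numpy as np
a=cv2.imread("pics/t4.png")[180:300,290:410];b=cv2.imread("pics/s4.png")[130:250,310:430]
cv2.imwrite("pics/v1.png",cv2.resize(np.hstack([a,b]),(800,400),interpolation=cv2.INTER_CUBIC))
E
```

```text
t 7.58 p [ 0.5752 -0.2777  0.1528] rot [-1.571   0.      0.0759] F [ 0.5247 -0.4297 -1.9243] w 0.0513
ry 0.000  shift -95.6 0.0 112.0  |d| 147 mm 0 deg
ry 0.000  shift -95.6 72.0 112.0  |d| 164 mm 0 deg
roll core [324.6912 246.9216] 204.0 [ 0.462  -0.0753]
```

View pics/v1.png

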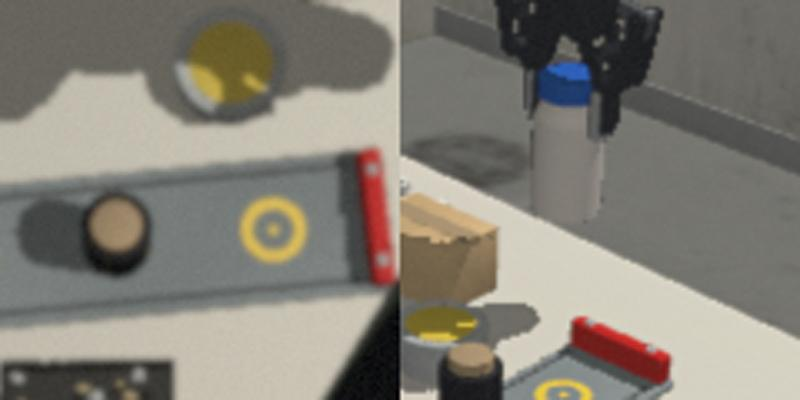

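The roll measures within 1 mm of mark_3 and the jar is lifted upright. Next I'll carry the jar to mark_4.

>>> {"api": "send_rows", "payload": {
  "series": "0 0 0 -6 0 8 0.4;0 0 0 -20 0 24 0.4;0 0 0 -40 0 47 0.4;0 0 0 -60 0 70 0.4;0 0 0 -78 0 92 0.4;0 0 0 -90 0 106 0.4;0 0 0 -95.6 0 112 0.4;0 0 0 -95.6 12 112 0.4;0 0 0 -95.6 35 112 0.4;0 0 0 -95.6 55 112 0.4;0 0 0 -95.6 64 112 0.4;0 0 0 -95.6 64 112 0.4;0 0 0 -95.6 64 112 0.4"
}}

```text
clock: 8.77
position: [0.4717, -0.1733, 0.0887]
tool_rot: [-1.57, 0.001, 0.076]
force: [1.0, 0.2, -1.3]
grip_width: 0.0516
```

```bash
python3 - <<'E'
from plan import *
pl((*MK[4],.088,BY),(*MK[4],.079,BY))
cv2.imwrite("pics/s5.png",cams.grab_frame("scene")[:,:,::-1])
E
python3 - <<'E'
import cv2,numpy as np
b=cv2.imread("pics/s5.png")[150:280,290:420]
cv2.imwrite("pics/v1.png",cv2.resize(b,(600,600),interpolation=cv2.INTER_CUBIC))
E
```

```text
t 8.77 p [ 0.4717 -0.1733  0.0887] rot [-1.5703  0.0008  0.076 ] F [ 0.9553  0.2342 -1.2754] w 0.0516
ry 0.000  shift 0.0 9.0 -0.0  |d| 9 mm 0 deg
```

View pics/v1.png

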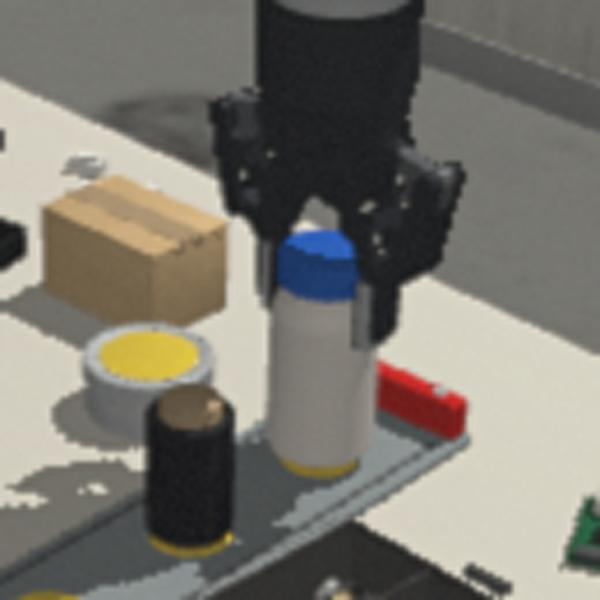

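The jar is above mark_4, with the ring's front edge visible under its base. I'll lower it and release.

>>> {"api": "send_rows", "payload": {
  "series": "0 0 0 0 4 0 0.4;0 0 0 0 7 0 0.4;0 0 0 0 9 0 0.4;0 0 0 0 9 0 0.4"
}}

```text
clock: 9.15
position: [0.4719, -0.1735, 0.0805]
tool_rot: [-1.572, -0.001, 0.076]
force: [-1.4, 0.1, 9.4]
grip_width: 0.0515
```

>>> {"api": "send_rows", "payload": {
  "series": "0 0 0 0 0 0 0.65;0 0 0 0 0 0 0.85;0 0 0 0 0 0 0.85;0 0 0 0 0 0 0.85;0 0 0 0 -20 0 0.85;0 0 0 0 -55 0 0.85;0 0 0 0 -90 0 0.85;0 0 0 0 -110 0 0.85;0 0 0 0 -121 0 1;0 0 0 0 -121 0 1"
}}

```text
clock: 9.98
position: [0.4725, -0.1736, 0.2028]
tool_rot: [-1.572, -0.003, 0.076]
force: [-0.1, -0.1, 0.1]
grip_width: 0.0854
```

Run:
```python
from plan import *
y1=.052+np.pi/2;y2=.052-np.pi/2
for yy in(y1,y2): pl((*MK[4],.2,BY),(.667,-.222,.2,yy),(.667,-.222,.032,yy))
print(monitor.observe()["qpos"])
```

```text
t 9.98 p [ 0.4725 -0.1736  0.2028] rot [-1.5723 -0.003   0.0757] F [-0.1233 -0.1375  0.1354] w 0.0854
ry -1.547  shift 191.5 -0.0 -63.4  |d| 202 mm 89 deg
ry -1.547  shift 191.5 168.0 -63.4  |d| 263 mm 89 deg
t 9.98 p [ 0.4725 -0.1736  0.2028] rot [-1.5723 -0.003   0.0757] F [-0.1233 -0.1375  0.1354] w 0.0854
ry 1.595  shift 191.5 -0.0 -63.4  |d| 202 mm 91 deg
ry 1.595  shift 191.5 168.0 -63.4  |d| 263 mm 91 deg
[ 0.5482  0.4026 -0.4038  1.9439  0.2108  0.8322  0.1067]
```

>>> {"api": "send_rows", "payload": {
  "series": "0 -1.547 0 10 0 -4 1;0 -1.547 0 30 0 -10 1;0 -1.547 0 50 0 -16 1;0 -1.547 0 68 0 -23 1;0 -1.547 0 86 0 -29 1;0 -1.547 0 104 0 -35 1;0 -1.547 0 122 0 -41 1;0 -1.547 0 140 0 -47 1;0 -1.547 0 156 0 -52 1;0 -1.547 0 170 0 -57 1;0 -1.547 0 180 0 -60 1;0 -1.547 0 188 15 -62 1;0 -1.547 0 191.5 35 -63.4 1;0 -1.547 0 191.5 60 -63.4 1;0 -1.547 0 191.5 80 -63.4 1;0 -1.547 0 191.5 80 -63.4 1;0 -1.547 0 191.5 80 -63.4 1"
}}

```text
clock: 11.4
position: [0.6666, -0.2214, 0.119]
tool_rot: [-1.568, -0.001, 1.623]
force: [0.9, -0.3, 1.1]
grip_width: 0.0858
```

```bash
python3 - <<'E'
from plan import *
plan((.667,-.222,.12,.052+np.pi/2),(.667,-.222,.032,.052+np.pi/2))
print(monitor.observe()["qpos"])
S=cams.grab_frame("scene");T=cams.grab_frame("top");cv2.imwrite("pics/s6.png",S[:,:,::-1]);cv2.imwrite("pics/t6.png",T[:,:,::-1])
print(proj("scene",[monitor.observe()["position"]]),proj("top",[monitor.observe()["position"]]))
E
python3 - <<'E'
import cv2,numpy as np
a=cv2.imread("pics/t6.png")[80:280,300:500];b=cv2.imread("pics/s6.png")[110:280,250:420]
cv2.imwrite("pics/v1.png",np.hstack([cv2.resize(x,(400,400),interpolation=cv2.INTER_CUBIC) for x in(a,b)]))
E
```

```text
t 11.4 p [ 0.6666 -0.2214  0.119 ] rot [-1.5681 -0.0014  1.6233] F [ 0.8927 -0.3121  1.0856] w 0.0858
rot -0.003 0.001 0.001  shift -0.6 -1.0 -0.4  |d| 1 mm 0 deg
rot -0.003 0.001 0.001  shift -0.7 87.0 -0.6  |d| 87 mm 0 deg
[ 0.6208  0.8604 -0.6691  1.4399  0.574   1.0446  1.4524]
[[317.4906 171.5834]] [[398.459  136.9837]]
```

View pics/v1.png

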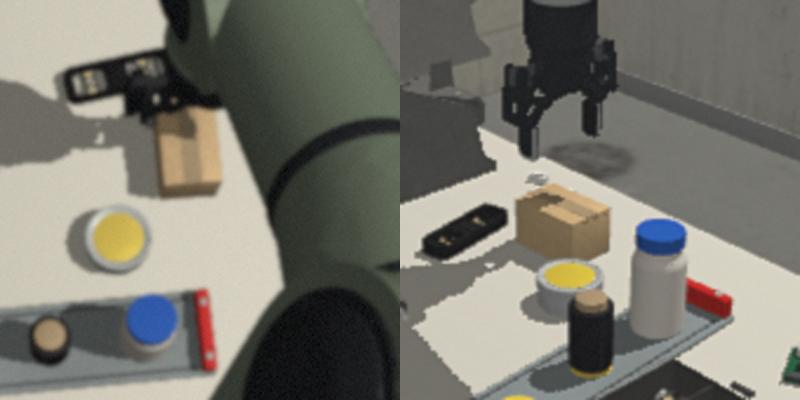

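>>> {"api": "send_rows", "payload": {
  "series": "0 0 0 0 30 0 1;0 0 0 0 58 0 1;0 0 0 0 76 0 1;0 0 0 0 86 0 1;0 0 0 0 88 0 1;0 0 0 0 88 0 0.55;0 0 0 0 88 0 0.55;0 0 0 0 88 0 0.55;0 0 0 0 88 0 0.55;0 0 0 0 88 0 0.55",
  "force": 45
}}

```text
clock: 12.33
position: [0.6683, -0.2221, 0.0347]
tool_rot: [-1.573, 0.001, 1.623]
force: [-0.2, -0.5, 8.9]
grip_width: 0.0588
```

>>> {"api": "send_rows", "payload": {
  "series": "0 0 0 0 -8 0 0.5;0 0 0 0 -25 0 0.5;0 0 0 0 -55 0 0.5;0 0 0 0 -85 0 0.5;0 0 0 0 -105 0 0.5;0 0 0 0 -110 0 0.5;0 0 0 0 -110 0 0.5"
}}

```text
clock: 12.92
position: [0.6683, -0.2222, 0.1461]
tool_rot: [-1.574, 0.001, 1.623]
force: [-0.4, 0.7, -1.6]
grip_width: 0.0595
```

```bash
python3 - <<'E'
from plan import *
yy=BY+np.pi/2
pl((.667,-.222,.142,.052+np.pi/2),(*MK[2],.142,yy),(*MK[2],.04,yy))
S=cams.grab_frame("scene");T=cams.grab_frame("top");cv2.imwrite("pics/s7.png",S[:,:,::-1]);cv2.imwrite("pics/t7.png",T[:,:,::-1])
uv,a=blob(T,*BLU,(345,215,400,270));print("jar top",uv,a,solve("top",uv,.0235,[.114,.098]),"m4 top .4703 -.1719")
uv,a=blob(S,*BLU,(340,195,380,230));print("jar scene",uv,a,solve("scene",uv,.0235,[.114,.098]),"m4 scene .4721 -.1747")
E
python3 - <<'E'
import cv2,numpy as np
a=cv2.imread("pics/t7.png")[80:280,300:500];b=cv2.imread("pics/s7.png")[110:280,250:420]
cv2.imwrite("pics/v1.png",np.hstack([cv2.resize(x,(400,400),interpolation=cv2.INTER_CUBIC) for x in(a,b)]))
E
```

```text
t 12.92 p [ 0.6683 -0.2222  0.1461] rot [-1.5743  0.0015  1.6228] F [-0.4372  0.7195 -1.6495] w 0.0595
ry -0.024  shift 250.7 0.0 197.8  |d| 319 mm 1 deg
ry -0.024  shift 250.7 102.0 197.8  |d| 335 mm 1 deg
jar top [375.3766 239.2597] 462.0 [ 0.4706 -0.1716] m4 top .4703 -.1719
jar scene [360.3906 210.1484] 256.0 [ 0.4717 -0.1744] m4 scene .4721 -.1747
```

View pics/v1.png

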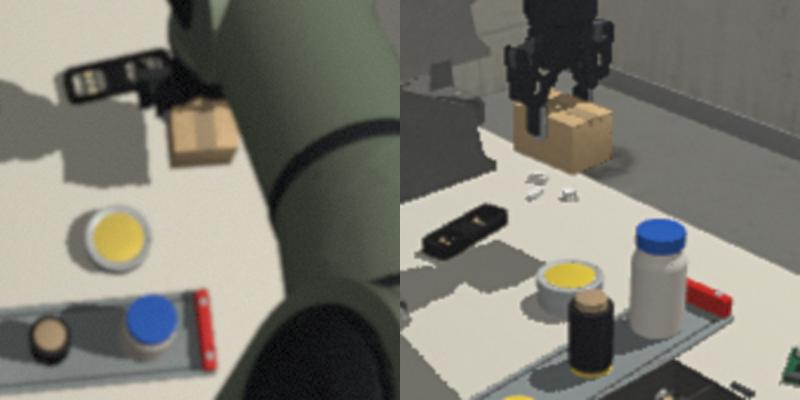

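Run:
```python
from plan import *
x=[.667,-.222,.052]
P=boxpts(x,z0=.1105);print(np.c_[P,proj("scene",P)])
im=cv2.imread("pics/s7.png");w=(290,140,350,190);k=10
c=cv2.resize(im[w[1]:w[3],w[0]:w[2]],None,fx=k,fy=k,interpolation=cv2.INTER_CUBIC)
for q in proj("scene",P): cv2.circle(c,tuple(((q-w[:2]+.5)*k).astype(int)),4,(0,255,0),-1)
cv2.imwrite("pics/v2.png",c)
```

```text
[[  0.6231  -0.2543   0.1105 339.118  177.4938]
 [  0.6231  -0.2543   0.1655 339.5549 156.7325]
 [  0.62    -0.1944   0.1105 322.2137 184.6784]
 [  0.62    -0.1944   0.1655 322.249  163.4592]
 [  0.714   -0.2496   0.1105 313.6675 167.3659]
 [  0.714   -0.2496   0.1655 313.5053 147.2612]
 [  0.7109  -0.1897   0.1105 296.7637 173.9526]
 [  0.7109  -0.1897   0.1655 296.2001 153.4153]]
```

View pics/v2.png

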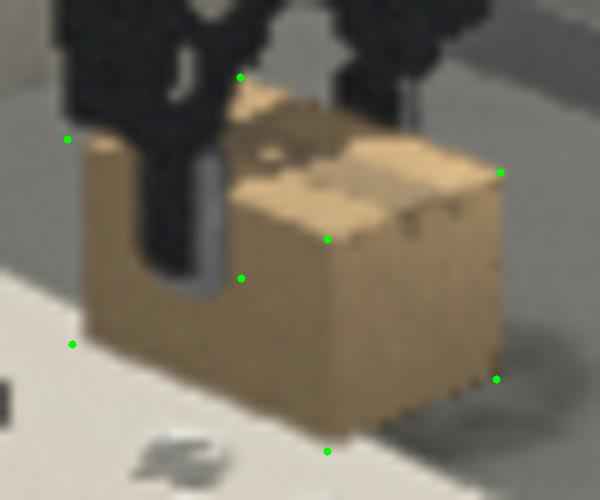

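The jar is within 0.5 mm of mark_4 in both cameras. The carton is held level, sitting about 1.5 mm nearer than the grip centre, so I'll offset for that and carry it to mark_2.

>>> {"api": "send_rows", "payload": {
  "series": "0 0 0 6 0 5 0.5;0 0 0 22 0 17 0.5;0 0 0 47 0 37 0.5;0 0 0 74 0 58 0.5;0 0 0 103 0 80 0.5;0 0 0 132 0 103 0.5;0 -0.01 0 161 0 126 0.5;0 -0.02 0 190 0 149 0.5;0 -0.024 0 215 0 168 0.5;0 -0.024 0 235 0 184 0.5;0 -0.024 0 247 0 193.5 0.5;0 -0.024 0 250.7 0 196.3 0.5;0 -0.024 0 250.7 15 196.3 0.5;0 -0.024 0 250.7 45 196.3 0.5;0 -0.024 0 250.7 70 196.3 0.5;0 -0.024 0 250.7 86 196.3 0.5;0 -0.024 0 250.7 92 196.3 0.5;0 -0.024 0 250.7 92 196.3 0.5;0 -0.024 0 250.7 92 196.3 0.5"
}}

```text
clock: 14.6
position: [0.4582, 0.0182, 0.051]
tool_rot: [-1.57, -0.0, 1.647]
force: [0.6, 0.6, -1.2]
grip_width: 0.0592
```

Run:
```python
from plan import *
yy=BY+np.pi/2
pl((.458,.0181,.05,yy),(.458,.0181,.04,yy))
S=cams.grab_frame("scene");cv2.imwrite("pics/s8.png",S[:,:,::-1])
P=boxpts([.4564,.0181,BY],z0=.015)
im=cv2.imread("pics/s8.png");w=(260,220,350,300);k=7
c=cv2.resize(im[w[1]:w[3],w[0]:w[2]],None,fx=k,fy=k,interpolation=cv2.INTER_CUBIC)
for q in proj("scene",P): cv2.circle(c,tuple(((q-w[:2]+.5)*k).astype(int)),4,(0,255,0),-1)
cv2.imwrite("pics/v2.png",c)
```

```text
t 14.6 p [0.4582 0.0182 0.051 ] rot [-1.5703 -0.0002  1.647 ] F [ 0.5962  0.5584 -1.1604] w 0.0592
ry 0.000  shift -0.0 10.0 -0.0  |d| 10 mm 0 deg
```

View pics/v2.png

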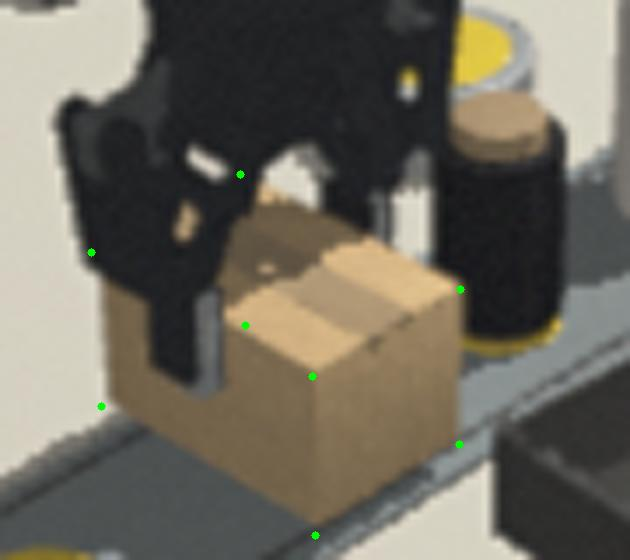

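Run:
```python
from plan import *
obs=np.array([(315,368),(316,522),(461,285),(457,433),(108,403)])/7-.5+np.array([260,220])
# P index: order a(-,+) b(-,+) z: 0:(-,-,0)1:(-,-,1)2:(-,+,0)3:(-,+,1)6:(+,+,0)
idx=[3,2,1,0,6]
f=lambda x:(proj("scene",boxpts(x[:3],z0=x[3]))[idx]-obs).ravel()
q=least_squares(f,[.4564,.0181,BY,.015],x_scale=.01);print(q.x,np.abs(q.fun).max(),"mark scene .4571 .0166")
f2=lambda x:(proj("scene",boxpts(x[:3],l=x[4],z0=x[3]))[idx]-obs).ravel()
q=least_squares(f2,[.4564,.0181,BY,.015,.09],x_scale=.01);print(q.x,np.abs(q.fun).max())
```

```text
[ 0.4756  0.0015  0.0849 -0.0002] 0.41247707649529275 mark scene .4571 .0166
[0.4716 0.0045 0.0853 0.0031 0.0898] 0.39397583215333043
```

Run:
```python
from plan import *
obs=np.array([(315,368),(316,522),(461,285),(457,433),(108,403)])/7-.5+np.array([260,220])
idx=[3,2,1,0,6]
for z0 in(.014,.0165):
  for l in(.091,.088):
    f=lambda x:(proj("scene",boxpts(x[:3],l=l,z0=z0))[idx]-obs).ravel()
    q=least_squares(f,[.4564,.0181,BY],x_scale=.01);print(z0,l,q.x,q.fun.round(1))
```

```text
0.014 0.091 [0.4604 0.0141 0.0787] [-0.1 -0.   0.2  0.5  0.1 -0.6  0.5  0.4 -0.7 -0.6]
0.014 0.088 [0.4594 0.0142 0.0832] [-0.2 -0.1  0.1  0.5 -0.2 -0.7  0.3  0.3  0.1  0. ]
0.0165 0.091 [0.4577 0.0164 0.0775] [-0.2 -0.1  0.2  0.6  0.1 -0.6  0.6  0.5 -0.8 -0.6]
0.0165 0.088 [0.4567 0.0164 0.0822] [-0.3 -0.2  0.1  0.5 -0.1 -0.8  0.4  0.3 -0.1 -0. ]
```

With the base at 16 mm, the corner fit puts the carton at (0.457,0.016). Mark_2 in the same camera is (0.457,0.017), so they agree. I'll lower the carton and release it.

>>> {"api": "send_rows", "payload": {
  "series": "0 0 0 0 4 0 0.5;0 0 0 0 8 0 0.5;0 0 0 0 10.5 0 0.5;0 0 0 0 10.5 0 0.5;0 0 0 0 10.5 0 0.5"
}}

```text
clock: 15.07
position: [0.4584, 0.0181, 0.0404]
tool_rot: [-1.571, 0.0, 1.647]
force: [-0.1, -1.0, 2.5]
grip_width: 0.0593
```

>>> {"api": "send_rows", "payload": {
  "series": "0 0 0 0 0 0 0.75;0 0 0 0 0 0 0.85;0 0 0 0 0 0 0.85;0 0 0 0 -10 0 0.85;0 0 0 0 -35 0 0.85;0 0 0 0 -75 0 0.85;0 0 0 0 -110 0 0.85;0 0 0 0 -140 0 0.85;0 0 0 0 -150 0 1;0 0 0 0 -150 0 1"
}}

```text
clock: 15.9
position: [0.4592, 0.0181, 0.1931]
tool_rot: [-1.575, 0.001, 1.646]
force: [-0.1, 0.7, -0.8]
grip_width: 0.0853
```

```bash
python3 - <<'E'
from plan import *
yy=BY+np.pi/2
pl((.458,.0181,.1895,yy),(.5705,-.148,.19,BY),(.5705,-.148,.014,BY))
S=cams.grab_frame("scene");cv2.imwrite("pics/s9.png",S[:,:,::-1])
E
python3 - <<'E'
import cv2,numpy as np
b=cv2.imread("pics/s9.png")[150:320,230:400]
cv2.imwrite("pics/v1.png",cv2.resize(b,(600,600),interpolation=cv2.INTER_CUBIC))
E
```

```text
t 15.9 p [0.4592 0.0181 0.1931] rot [-1.5748  0.0008  1.6464] F [-0.1069  0.6832 -0.7849] w 0.0853
ry 1.571  shift -174.1 -0.5 -99.6  |d| 201 mm 90 deg
ry 1.571  shift -174.1 175.5 -99.6  |d| 267 mm 90 deg
```

View pics/v1.png

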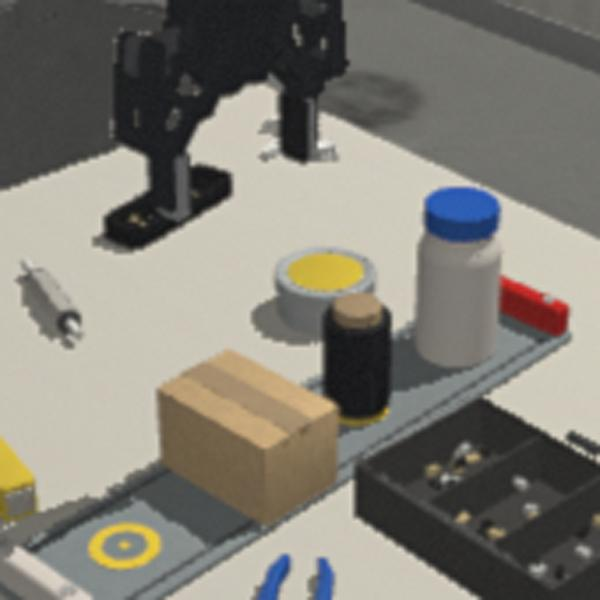

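The carton sits on mark_2. Open fingers across the row would overlap the board's rear edge at the tin, so I'll pick it with the jaws along y (present yaw) and turn it in transit.

>>> {"api": "send_rows", "payload": {
  "series": "0 0 0 -9 0 -5 1;0 0 0 -30 0 -17 1;0 0 0 -60 0 -34 1;0 0 0 -90 0 -51 1;0 0 0 -120 0 -69 1;0 0 0 -148 0 -85 1;0 0 0 -167 0 -95.5 1;0 0 0 -174 20 -99.6 1;0 0 0 -174 50 -99.6 1;0 0 0 -174 85 -99.6 1;0 0 0 -174 110 -99.6 1;0 0 0 -174 120 -99.6 1;0 0 0 -174 120 -99.6 1;0 0 0 -174 120 -99.6 1"
}}

```text
clock: 17.12
position: [0.5709, -0.1476, 0.0702]
tool_rot: [-1.57, -0.0, 1.647]
force: [0.6, -0.4, 1.1]
grip_width: 0.0856
```

```bash
python3 - <<'E'
from plan import *
yy=BY+np.pi/2
pl((.5705,-.148,.0695,yy),(.5705,-.148,.008,yy))
S=cams.grab_frame("scene");T=cams.grab_frame("top");cv2.imwrite("pics/s10.png",S[:,:,::-1]);cv2.imwrite("pics/t10.png",T[:,:,::-1])
print(proj("scene",[monitor.observe()["position"]]))
E
python3 - <<'E'
import cv2,numpy as np
a=cv2.imread("pics/t10.png")[140:300,250:410];b=cv2.imread("pics/s10.png")[160:260,270:370]
cv2.imwrite("pics/v1.png",np.hstack([cv2.resize(x,(400,400),interpolation=cv2.INTER_CUBIC) for x in(a,b)]))
E
```

```text
t 17.12 p [ 0.5709 -0.1476  0.0702] rot [-1.57   -0.0005  1.6474] F [ 0.6179 -0.4135  1.0852] w 0.0856
ry 0.000  shift -0.0 61.5 -0.0  |d| 62 mm 0 deg
[[321.3989 211.8605]]
```

View pics/v1.png

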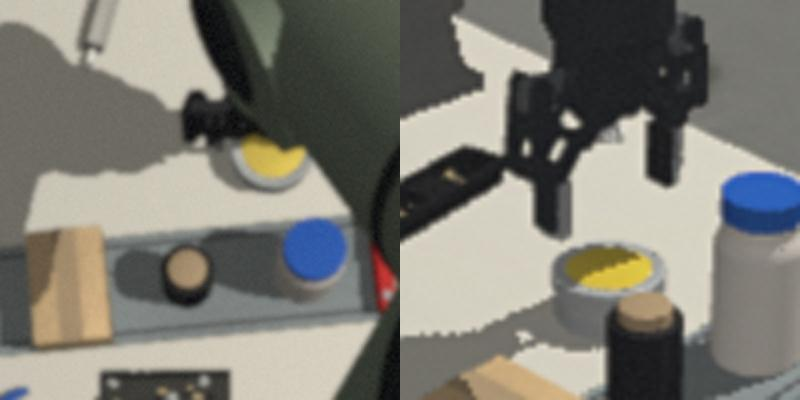

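The open fingertips are level with the TCP (tip midpoint at scene px (321.8,212)) and straddle the tin. I'll descend slowly.

>>> {"api": "send_rows", "payload": {
  "series": "0 0 0 0 15 0 1;0 0 0 0 30 0 1;0 0 0 0 42 0 1;0 0 0 0 52 0 1;0 0 0 0 58 0 1;0 0 0 0 61 0 1;0 0 0 0 61 0 1"
}}

```text
clock: 17.8
position: [0.5706, -0.1476, 0.0087]
tool_rot: [-1.57, -0.0, 1.647]
force: [0.1, -0.4, 0.1]
grip_width: 0.0856
```

>>> {"api": "send_rows", "payload": {
  "series": "0 0 0 0 0 0 0.7;0 0 0 0 0 0 0.7;0 0 0 0 0 0 0.7;0 0 0 0 0 0 0.7",
  "force": 45
}}

```text
clock: 18.13
position: [0.5712, -0.1477, 0.01]
tool_rot: [-1.572, 0.0, 1.647]
force: [-2.3, 1.1, 6.7]
grip_width: 0.0678
```

>>> {"api": "send_rows", "payload": {
  "series": "0 0 0 0 -6 0 0.7;0 0 0 0 -18 0 0.7;0 0 0 0 -40 0 0.7;0 0 0 0 -75 0 0.7;0 0 0 0 -110 0 0.7;0 0 0 0 -132 0 0.7;0 0 0 0 -140 0 0.7;0 0 0 0 -140 0 0.7"
}}

```text
clock: 18.8
position: [0.5717, -0.1481, 0.1519]
tool_rot: [-1.574, 0.002, 1.647]
force: [-0.1, 0.4, -1.9]
grip_width: 0.068
```

```bash
python3 - <<'E'
from plan import *
yy=BY+np.pi/2
pl((.5705,-.148,.1485,yy),(*MK[1],.1485,BY),(*MK[1],.025,BY))
S=cams.grab_frame("scene");cv2.imwrite("pics/s11.png",S[:,:,::-1])
p=np.array(monitor.observe()["position"]);print(p)
uv,a=blob(S,*YEL,(300,150,350,215));print(uv,a,solve("scene",uv,.028,[p[2]-.0095+.032]))
E
python3 - <<'E'
import cv2,numpy as np
b=cv2.imread("pics/s11.png")[120:240,270:390]
cv2.imwrite("pics/v1.png",cv2.resize(b,(500,500),interpolation=cv2.INTER_CUBIC))
E
```

```text
t 18.8 p [ 0.5717 -0.1481  0.1519] rot [-1.5741  0.0015  1.6466] F [-0.0573  0.4202 -1.8653] w 0.068
ry 1.571  shift 270.3 0.0 100.9  |d| 289 mm 90 deg
ry 1.571  shift 270.3 123.5 100.9  |d| 314 mm 90 deg
[ 0.5709 -0.1481  0.1501]
[322.8657 171.8433] 134.0 [ 0.5708 -0.1516]
```

View pics/v1.png

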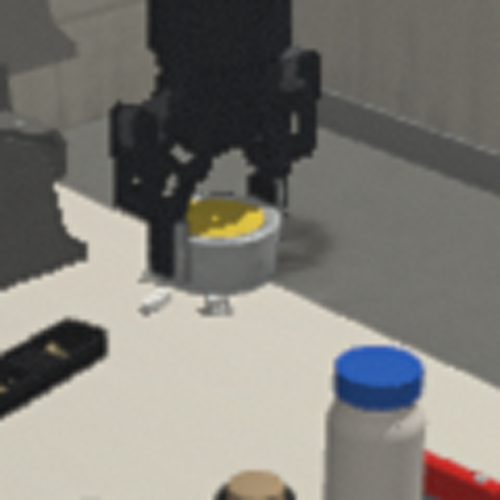

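>>> {"api": "send_rows", "payload": {
  "series": "0 1.571 0 6 0 2 0.7;0 1.571 0 20 0 7 0.7;0 1.571 0 42 0 16 0.7;0 1.571 0 66 0 25 0.7;0 1.571 0 90 0 34 0.7;0 1.571 0 114 0 43 0.7;0 1.571 0 138 0 52 0.7;0 1.571 0 162 0 61 0.7;0 1.571 0 186 0 70 0.7;0 1.571 0 210 0 79 0.7;0 1.571 0 232 0 87 0.7;0 1.571 0 252 0 94 0.7;0 1.571 0 264 0 98.5 0.7;0 1.571 0 270.3 0 100.9 0.7;0 1.571 0 270.3 15 100.9 0.7;0 1.571 0 270.3 45 100.9 0.7;0 1.571 0 270.3 80 100.9 0.7;0 1.571 0 270.3 105 100.9 0.7;0 1.571 0 270.3 117 100.9 0.7;0 1.571 0 270.3 120 100.9 0.7"
}}

```text
clock: 20.52
position: [0.4479, 0.1132, 0.0265]
tool_rot: [-1.572, 0.005, 0.079]
force: [0.6, -0.5, -2.1]
grip_width: 0.0678
```

>>> {"api": "send_rows", "payload": {
  "series": "0 0 0 0 0 0 0.7;0 0 0 0 0 0 0.7"
}}

```text
clock: 20.68
position: [0.4497, 0.1139, 0.0296]
tool_rot: [-1.571, 0.0, 0.077]
force: [0.9, -0.2, -0.7]
grip_width: 0.0678
```

Run:
```python
from plan import *
plan((*MK[1],.0285,BY),(*MK[1],.015,BY))
S=cams.grab_frame("scene");cv2.imwrite("pics/s12.png",S[:,:,::-1])
uv,a=blob(S,*YEL,(235,250,300,305));print(uv,a,solve("scene",uv,.028,[.0285-.0095+.032]),"mark .4503 .1124")
im=cv2.imread("pics/s12.png");w=(220,230,310,330);k=6
c=cv2.resize(im[w[1]:w[3],w[0]:w[2]],None,fx=k,fy=k,interpolation=cv2.INTER_CUBIC)
for z in(.0195,.0515):
    cv2.polylines(c,[((proj("scene",cyl(.0345,0,z)((.4503,.1124))[:60])-w[:2]+.5)*k).astype(np.int32)],True,(0,255,0),1)
cv2.imwrite("pics/v2.png",c)
```

```text
t 20.68 p [0.4497 0.1139 0.0296] rot [-1.5708  0.0002  0.0769] F [ 0.8912 -0.1734 -0.7395] w 0.0678
rot 0.000 0.001 -0.000  shift -0.3 1.1 0.1  |d| 1 mm 0 deg
rot 0.000 0.001 -0.000  shift -0.3 14.6 0.1  |d| 15 mm 0 deg
[261.3115 286.6926] 244.0 [0.4511 0.1168] mark .4503 .1124
```

View pics/v2.png

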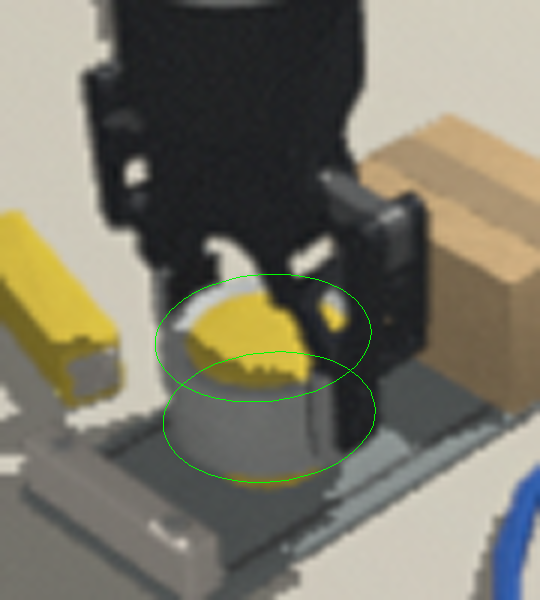

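The mark-centred outline matches the tin's edges. I'll lower it and release.

>>> {"api": "send_rows", "payload": {
  "series": "0 0 0 0 5 0 0.7;0 0 0 0 10 0 0.7;0 0 0 0 13 0 0.7;0 0 0 0 13.5 0 0.7;0 0 0 0 13.5 0 0.7"
}}

```text
clock: 21.15
position: [0.4498, 0.114, 0.016]
tool_rot: [-1.571, -0.0, 0.076]
force: [-1.4, -1.7, 6.1]
grip_width: 0.0679
```

>>> {"api": "send_rows", "payload": {
  "series": "0 0 0 0 0 0 0.9;0 0 0 0 0 0 1;0 0 0 0 0 0 1;0 0 0 0 -8 0 1;0 0 0 0 -30 0 1;0 0 0 0 -65 0 1;0 0 0 0 -105 0 1;0 0 0 0 -145 0 1;0 0 0 0 -180 0 1;0 0 0 0 -200 0 1"
}}

```text
clock: 21.98
position: [0.4501, 0.1144, 0.2201]
tool_rot: [-1.57, -0.004, 0.076]
force: [0.9, -0.3, 0.3]
grip_width: 0.0854
```

Run:
```python
from plan import *
pl((*MK[1],.215,BY),(.5,-.35,.25,BY),(.27,-.564,.242,BY))
S=cams.grab_frame("scene");cv2.imwrite("pics/s13.png",S[:,:,::-1])
```

```text
t 21.98 p [0.4501 0.1144 0.2201] rot [-1.5701 -0.0038  0.0761] F [ 0.9106 -0.2817  0.2797] w 0.0854
ry 0.000  shift 15.3 -35.0 -466.4  |d| 468 mm 0 deg
ry 0.000  shift -230.2 -27.0 -662.4  |d| 702 mm 0 deg
```

View pics/s13.png

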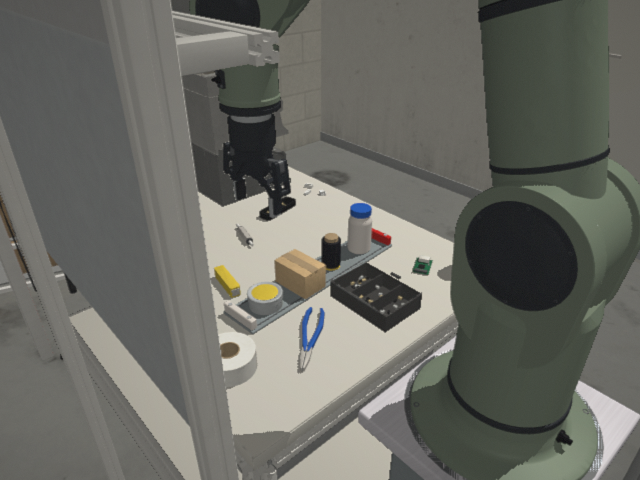

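All four stand in a row. I'll draw the arm back for a clear check view.

>>> {"api": "send_rows", "payload": {
  "series": "0 0 0 0 -15 -15 1;0 0 0 2 -25 -50 1;0 0 0 3 -35 -90 1;0 0 0 4 -35 -130 1;0 0 0 5 -35 -170 1;0 0 0 6 -35 -210 1;0 0 0 8 -35 -250 1;0 0 0 9 -35 -290 1;0 0 0 10 -35 -330 1;0 0 0 12 -35 -370 1;0 0 0 13 -35 -410 1;0 0 0 14 -35 -445 1;0 0 0 15 -35 -466 1;0 0 0 -30 -35 -490 1;0 0 0 -60 -35 -515 1;0 0 0 -90 -35 -540 1;0 0 0 -110 -35 -555 1;0 0 0 -110 -35 -555 1;0 0 0 -110 -35 -555 1"
}}

```text
clock: 23.62
position: [0.3804, -0.4487, 0.2512]
tool_rot: [-1.571, 0.0, 0.073]
force: [1.2, 0.7, -0.2]
grip_width: 0.0854
```

Run:
```python
from plan import *
S=cams.grab_frame("scene");T=cams.grab_frame("top");cv2.imwrite("pics/s14.png",S[:,:,::-1]);cv2.imwrite("pics/t14.png",T[:,:,::-1])
def rep(nm,n,im,col,win,r,zs,mk):
    uv,a=blob(im,*col,win);x=solve(n,uv,r,zs);d=R.from_euler('z',-BY).apply([*(x-mk),0])[:2]*1000;print(nm,n,uv,a,"off mm across/along",d)
rep("tin","top",T,YEL,(210,235,255,285),.028,[.038],np.array([.4484,.1154]))
rep("tin","scene",S,YEL,(240,275,290,310),.028,[.038],np.array([.4503,.1124]))
K=((8,40,90),(25,200,255))
rep("roll","top",T,K,(309,232,342,265),.015,[.082],np.array([.4629,-.0761]))
rep("roll","scene",S,K,(320,230,342,246),.015,[.082],np.array([.4643,-.0791]))
rep("jar","top",T,BLU,(350,215,400,270),.0235,[.114,.098],np.array([.4703,-.1719]))
rep("jar","scene",S,BLU,(340,195,380,230),.0235,[.114,.098],np.array([.4721,-.1747]))
def view(n,im,w,k,items,fn):
    c=cv2.resize(im[w[1]:w[3],w[0]:w[2],::-1],None,fx=k,fy=k,interpolation=cv2.INTER_CUBIC)
    P=boxpts((*items,BY),z0=.006);q=((proj(n,P)-w[:2]+.5)*k).astype(np.int32)
    for a,b in((0,1),(2,3),(4,5),(6,7),(1,3),(3,7),(7,5),(5,1),(0,2),(2,6),(6,4),(4,0)): cv2.line(c,tuple(map(int,q[a])),tuple(map(int,q[b])),(0,255,0),1)
    cv2.imwrite(fn,c)
view("top",T,(185,190,425,300),3.3,(.4557,.0196),"pics/v3.png")
view("scene",S,(265,240,340,305),8,(.4571,.0166),"pics/v4.png")
```

```text
tin top [230.4026 259.3398] 462.0 off mm across/along [-0.4092 -1.7945]
tin scene [264.4018 291.6871] 326.0 off mm across/along [-1.6253 -0.067 ]Traceback (most recent call last):
  File "<stdin>", line 8, in <module>
  File "<stdin>", line 4, in rep
  File "h.py", line 23, in blob
    i=1+np.argmax(s[1:,4]); cn,_=cv2.findContours((l==i).astype(np.uint8),cv2.RETR_EXTERNAL,cv2.CHAIN_APPROX_NONE)
        ~~~~~~~~~^^^^^^^^^
    return _wrapfunc(a, 'argmax', axis=axis, out=out, **kwds)
    return bound(*args, **kwds)
ValueError: attempt to get argmax of an empty sequence
```

View pics/t14.png

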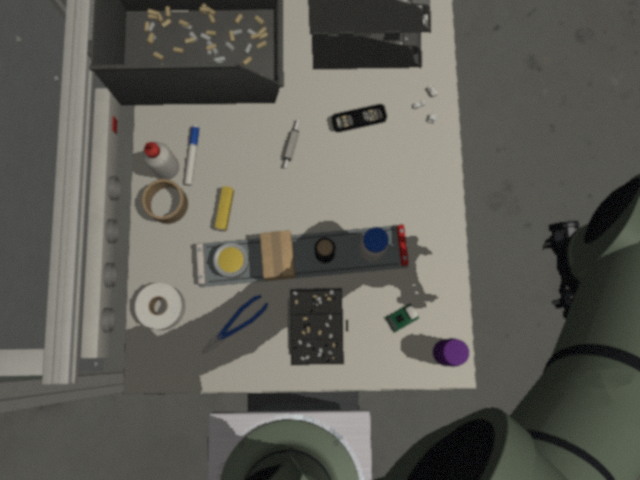

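The top view is clear, with all four on the row and the other things unmoved. The roll is in shadow, so I'll redo its check with a lower brightness threshold and overlay the carton outline.

Run:
```python
from plan import *
S=cv2.imread("pics/s14.png")[:,:,::-1].copy();T=cv2.imread("pics/t14.png")[:,:,::-1].copy()
def rep(nm,n,im,col,win,r,zs,mk):
    uv,a=blob(im,*col,win);x=solve(n,uv,r,zs);d=R.from_euler('z',-BY).apply([*(x-mk),0])[:2]*1000;print(nm,n,uv,a,hullcent(n,x,r,zs)[1],"off mm across/along",d)
K=((6,50,45),(28,220,255))
B=((100,120,30),(130,255,255))
for a in(("roll","top",T,K,(309,232,342,265),.015,[.082],np.array([.4629,-.0761])),("roll","scene",S,K,(320,230,342,246),.015,[.082],np.array([.4643,-.0791])),
 ("jar","top",T,B,(350,215,396,270),.0235,[.114,.098],np.array([.4703,-.1719])),("jar","scene",S,B,(340,195,380,230),.0235,[.114,.098],np.array([.4721,-.1747]))):
    try: rep(*a)
    except Exception as e: print(a[:2],e)
def view(n,im,w,k,items,fn,cs):
    c=cv2.resize(im[w[1]:w[3],w[0]:w[2],::-1],None,fx=k,fy=k,interpolation=cv2.INTER_CUBIC)
    P=boxpts((*items,BY),z0=.006);q=((proj(n,P)-w[:2]+.5)*k).astype(np.int32)
    for a,b in((1,3),(3,7),(7,5),(5,1),(0,2),(2,3),(0,1)): cv2.line(c,tuple(map(int,q[a])),tuple(map(int,q[b])),(0,255,0),1)
    for xy,r,z in cs: cv2.polylines(c,[((proj(n,cyl(r,0,z)(xy)[:60])-w[:2]+.5)*k).astype(np.int32)],True,(0,255,0),1)
    cv2.imwrite(fn,c)
view("top",T,(205,210,405,300),4,(.4557,.0196),"pics/v3.png",[((.4484,.1154),.0345,.038),((.4629,-.0761),.021,.076),((.4703,-.1719),.0235,.114)])
view("scene",S,(235,195,385,320),5,(.4571,.0166),"pics/v4.png",[((.4503,.1124),.0345,.038),((.4643,-.0791),.021,.006),((.4721,-.1747),.027,.006),((.4721,-.1747),.0235,.114)])
```

```text
roll top [324.4789 247.0895] 190.0 185.96445951377973 off mm across/along [-1.1541  1.2957]
roll scene [330.822  237.8729] 118.0 81.24455213500187 off mm across/along [-6.6954  8.5812]
jar top [375.4422 239.6032] 441.0 515.4477616155054 off mm across/along [-0.3819  0.2549]
jar scene [360.3347 210.4367] 245.0 299.71244145929813 off mm across/along [-1.2086  1.5207]
```

View pics/v3.png

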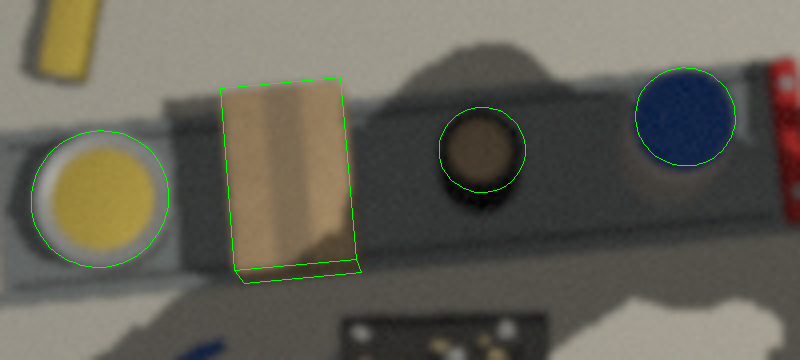

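View pics/v4.png

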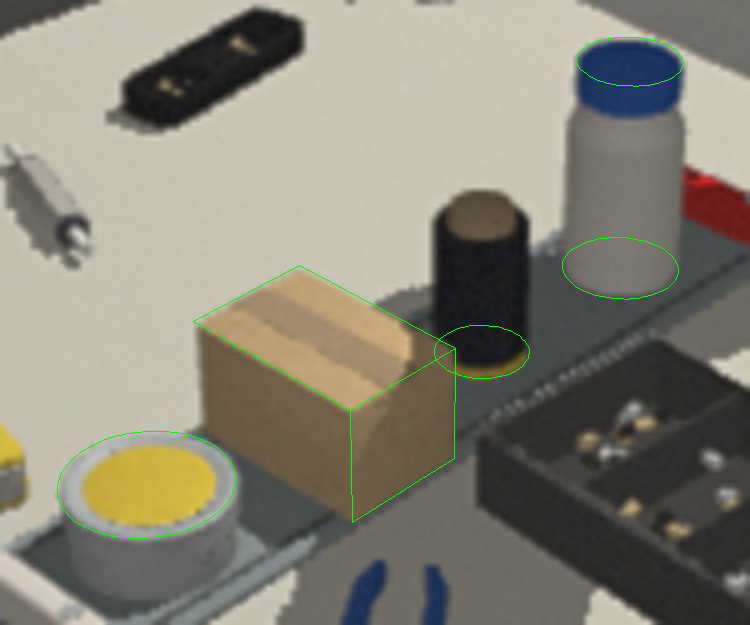

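Run:
```python
from workcell import monitor,bot
s=monitor.observe();print(s["clock"],s["force"],abs(s["qd"]).max());print(bot.job_done())
```

```text
23.7167 [ 1.03801798 -0.57733076  0.44693311] 0.018195503617587785
the job is handed in; nothing more can be done
None
```

All four things now stand upright on their marks in height order. From the white block to the red block: grease tin (mark_1), carton (mark_2), ribbon roll (mark_3) and white screw jar (mark_4). I handed the job in at 23.7 s with the arm drawn clear, and the last top view shows the other things on the bench unmoved.

**Last checks against the marks:**

| Thing | Top camera | Scene camera |
|---|---|---|
| Tin | within 2 mm | within 2 mm |
| Jar | within 0.5 mm | within 2 mm |
| Roll | about 1–1.5 mm | 7–9 mm, set aside |
| Carton | outline centred on the mark matches the edges, to roughly 1–2 mm | same |

**Disagreement:** I set the scene camera's roll figure aside because the roll's top was in the arm's shadow and the colour patch it used came out about 45% too large. The outline of the roll's base in that same picture still lies on its mark.

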